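# Set the lot number on the carton-marking head and snap it shut

## Robot

A 6-joint arm with a two-finger parallel gripper is mounted at the origin on the work surface. World frame = base frame: x ahead of the robot, y to its left, z up, the work surface at z = 0. Lengths are in m, angles in rad, forces in N, time in s.
With the tool pointing down it reaches from about 0.35 to 0.775 m from the base axis. Payload 5.5 kg.
Tool frame: the origin (TCP) lies on the centre line of the jaws, within the pads' length; the fingertips stand 11 mm ahead of it and the grasp point (between the pads) lies 8 mm behind it; z points along the fingers, y is the line along which they close (so a half turn about z gives the same grasp; the last joint's range is limited). The gripper opens to 85 mm and grips with 20 to 120 N. Pads are 22 mm wide; open, the fingers measure 114 mm over their backs; the gripper's body (76 mm by 85 mm) begins 54 mm behind the grasp point. The pads swing forward as they close: fully open they stand 13 mm farther back than shut.
Start: joints at [-1.412, 0.313, 0.046, 1.304, 0, 1.431], TCP at [0.169, -0.55, 0.242] pointing down, gripper open.
Joint ranges: [-2.76, 2.76], [-0.86, 1.69], [-1.03, 1.26], [-2.2, 2.34], [-1.47, 1.5], [-3.14, 3.14]. Speed limits (rad/s): [2.57, 2.57, 3.14, 3.14, 3.14, 3.14].

## Interface

Orientations are given as a unit quaternion [w, x, y, z].
In Python, from workcell import get_state, eyes, env gives the robot as it stands.
- The arm moves only by the shell command python3 -m inch 'ROWS' [OPENING] [FORCE]. ROWS is JSON, one flat list of numbers, 4 for each row, row after row: the shift along the tool's x, y, z in cm, then the turn about the tool's z in rad. A call has exactly 5 rows; each row shifts and turns the commanded pose from where the row before left it, along the tool's axes as they then stand; what a row does not reach is not made up. A row lasts 1/12 s, in which the tool goes at most 41.7 mm and 7.16 degrees, less where a joint would pass 70% of its speed; a pose out of reach is approached as far as the arm can. A call is refused whole if a number of a shift passes 4.17 or a number of a turn 0.125, either way. A call with a gripper value outside its range is refused whole. OPENING is the opening, from -1 (shut) to 1 (fully open), set as the call begins (- or left out, the last holds). The fingers move at their own pace and stop on an object; FORCE is the grip in N (left out, the last holds). Time passes only in rows, so rows that do not move let the fingers close, or fill a call up. It gives the time, the measured TCP pose, the force, the opening and the grip force at its end, in the units of the state.
- get_state(): the state, without advancing time (a new reading comes with each control period).
- eyes.read_camera(name): name is "scene" or "top"; returns the picture (420x560x3 uint8, red, green, blue); there is no depth.
- eyes.camera_info(name): a dict with "fovy" (degrees; the focal length in pixels is half the picture's height over the tangent of half this angle, whatever the lens; pixels are square), "cx", "cy" (the principal point, pixels), "D" ([k1, k2, p1, p2, k3] as OpenCV has them; the pictures are not rectified), "xyz" and "orientation" of the camera in the world. Camera axes: x right, y down, z forward; pixel columns grow to the right and rows downward; lengths in m; the calibration is good to about 2 mm. A picture is of the moment at which its call begins. camera_info takes no time and is no camera call.
- env.hand_in(): hands the job in; it is judged then, once.
The state is a dict: "clock": time; "joint_pos": joint angles; "qvel": joint speeds; "tau": joint torques, N m; "tcp_pos": TCP position; "orientation": TCP orientation; "wrist_force": force on the tool from outside, world axes, zero at the start; "ft_torque": the same for the moment, N m; "finger_gap": finger opening in m; "grip_force": force on a finger pad.
Only numpy, scipy, OpenCV 4.12 (cv2) and the standard library are available. Lean on these libraries where they do the work, as an engineer would, in place of code of your own. Each camera call takes 0.05 s, during which the arm holds its last target. There are 200 camera calls.

## Task

Set the three thumbwheels of the carton-marking head to lot number 4 7 2, read from left to right as the operator (at the robot's side) sees them: push a wheel down to free it, roll it, and let it come up on its numeral. Only when all three are right, press each of the three snap tabs around the rim down until it clicks and stays. Use a thumb's force, never a hard shove, and leave the other things on the bench where they are.

Things in the scene. Friction and masses are not known exactly. Their poses are not given: they have to be found in the camera images.
- base: Dark steel base plate of the carton-marking head, 280 x 270 mm, fixed. Origin: centre of its underside, on the table; x points away from the operator (the robot's side), y to his left. The grey head on it, 150 (x) x 210 mm (y), is centred at x = +20 mm. Its deck stands 105 to 117 mm above the table, set differently each time and not reported: find it by touch. All deck parts rise with it.
- wheel_left (a joint): Left white thumbwheel, 60 mm across, 24 mm wide; axle along the base's y, at x = +20, y = +46 mm in the base frame, 3 mm below the deck: its top is 27 mm above the deck. Numerals 0 to 7; the topmost is set. Value in rad = numeral x 0.785 plus any multiple of 6.283, growing as the wheel's top rolls away from the operator; turns endlessly either way.
- wheel_middle (a joint): Middle white thumbwheel, 60 mm across, 24 mm wide; axle along the base's y, at x = +20, y = 0 mm in the base frame, 3 mm below the deck: its top is 27 mm above the deck. All wheels: locked at rest; pressed down at the top it sinks on a spring (6 N to start, 12 N at its stop 7 mm down), turns freely from 4.5 mm down; let go, it rises and centres on the nearest numeral. Value as for left.
- wheel_right (a joint): Right white thumbwheel, 60 mm across, 24 mm wide; axle along the base's y, at x = +20, y = -46 mm in the base frame, 3 mm below the deck: its top is 27 mm above the deck. All wheels: while held down, a finger dragged over the smooth top turns it by friction, about 24 mm of drag per numeral. Value as for left.
- tab_left (a joint): Left snap tab: black block 26 x 18 mm on the head's rim, at x = +20, y = +88 mm in the base frame, its top 14 mm above the deck when up. Value in m: 0 up, grows as pressed straight down, 0.010 at its stop. It springs back unless it snaps past its catch (about 8 N, all the way past at 8 mm); it then stays at 0.006 or more when let go and cannot be raised again.
- tab_right (a joint): Right snap tab: black block 26 x 18 mm on the head's rim, at x = +20, y = -88 mm in the base frame, its top 14 mm above the deck when up. Value in m: 0 up, grows as pressed straight down, 0.010 at its stop. It springs back unless it snaps past its catch (about 8 N, all the way past at 8 mm); it then stays at 0.006 or more when let go and cannot be raised again.
- tab_far (a joint): Far snap tab: black block 26 x 18 mm on the head's rim, at x = +76, y = 0 mm in the base frame, its top 14 mm above the deck when up. Value in m: 0 up, grows as pressed straight down, 0.010 at its stop. It springs back unless it snaps past its catch (about 8 N, all the way past at 8 mm); it then stays at 0.006 or more when let go and cannot be raised again.
- bolt_mid (a point): Bystander: brass hex bolt standing on its head, 26 mm across and 44 mm tall, on the front lip of the base plate. Point at its centre.
- washer_mid (a point): Bystander: flat steel washer, 38 mm across, 4 mm thick, on the front lip of the base plate. Point at its centre.
- carton_mid (a point): Bystander: open cardboard carton of brass screws, 130 x 100 mm, 85 mm tall, left of the head. Point at its centre.
- tape_roll_mid (a point): Bystander: brown tape roll lying flat, 100 mm across, 48 mm tall, right of the head. Point at its centre.
- mug_mid (a point): Bystander: white mug, 80 mm across, 90 mm tall, left of the head. Point at its centre.
- oil_jar_mid (a point): Bystander: amber jar, 56 mm across, 85 mm tall, beyond the head. Point at its centre.

How it is judged:
By the outcome, as a careful person would: the job done as asked, in the order asked, and still so for the second after the job is handed in, with the robot touching nothing.
It also fails if it takes over 67 s, if anything falls off the work surface, if the arm or the gripper's body presses on something with over 40 N, if the wrist force passes 120 N, or if a joint passes its speed limit or range.

## Working session

There is one attempt and no reset: what is moved stays moved. The work goes in short steps, Python scripts to look and compute and a shell command to move; the robot and the scene stay as the last step left them, time stands still between calls to the robot, and variables do not carry over. Pictures are saved under pics/ and viewed, at most 10 in all, crops included, and the job is handed in when it is done.

```bash
mkdir -p pics
python3 - <<'E'
from workcell import get_state, eyes
import cv2
for n in("scene","top"):
    im=eyes.read_camera(n); cv2.imwrite(f"pics/{n}0.png",cv2.cvtColor(im,cv2.COLOR_RGB2BGR)); print(n,eyes.camera_info(n))
print(get_state())
E
```

```text
scene {'fovy': 53.66609530099109, 'cx': 281.49834359691914, 'cy': 206.0927811832207, 'D': array([0.03123036, 0.        , 0.        , 0.        , 0.        ]), 'xyz': array([ 1.1631966 , -0.20589665,  0.8756065 ]), 'orientation': array([-0.28556949,  0.78264433,  0.52111055, -0.18536912])}
top {'fovy': 45.955822932017554, 'cx': 284.5435140914019, 'cy': 205.70736728158846, 'D': array([0.04295196, 0.        , 0.        , 0.        , 0.        ]), 'xyz': array([0.45398168, 0.07445367, 1.11642075]), 'orientation': array([-0.03136054,  0.71257216, -0.69981595,  0.03892382])}
{'clock': 0.1, 'joint_pos': array([-1.41160807e+00,  3.13930803e-01,  4.50928014e-02,  1.30361056e+00,
       -4.68304539e-06,  1.43118570e+00]), 'qvel': array([-0.00031918, -0.00147278,  0.00071916, -0.00175069,  0.00017588,
       -0.00040365]), 'tau': array([ 3.30929281e-03, -4.81725597e+01,  2.99242795e+01,  1.27386680e-02,
       -5.04950390e-05, -2.89776885e-06]), 'tcp_pos': array([ 0.16917714, -0.54908676,  0.24149499]), 'orientation': array([-8.26053481e-04,  9.88860309e-01,  1.48844239e-01, -1.04279777e-05]), 'wrist_force': array([ 1.13343933, -0.070283  , -0.52708245]), 'ft_torque': array([ 0.040552  , -0.00856463, -0.03108855]), 'grip_force': 0.0, 'finger_gap': 0.08534603364798471}
```

View pics/top0.png

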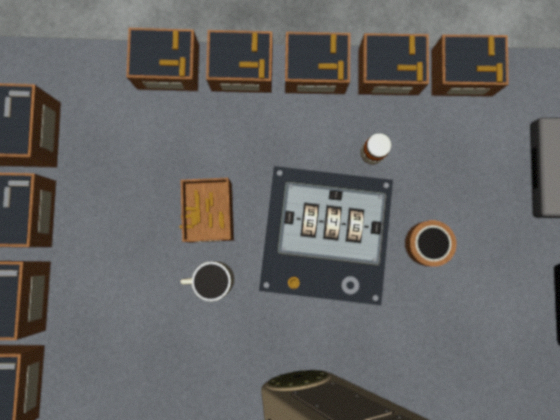

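View pics/scene0.png

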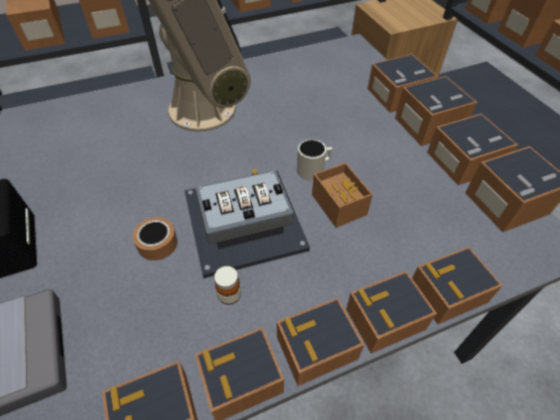

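The top view shows the head at about (333,222), its plate corners near (275,168), (392,180), (381,303) and (261,290), and wheels at x≈311, 333 and 356. Next I'll compute the base pose and zoom in on the numerals.

```bash
cat > h.py <<'E'
import numpy as np, cv2
from workcell import get_state, eyes
from scipy.spatial.transform import Rotation as R
def cam(n):
    c=eyes.camera_info(n); f=210/np.tan(np.radians(c["fovy"]/2))
    q=c["orientation"]; return np.array([[f,0,c["cx"]],[0,f,c["cy"]],[0,0,1.]]),c["D"],c["xyz"],R.from_quat([q[1],q[2],q[3],q[0]]).as_matrix()
def ray(n,uv,z):
    K,D,t,M=cam(n); p=cv2.undistortPoints(np.array(uv,float).reshape(-1,1,2),K,D)[:,0]
    d=np.c_[p,np.ones(len(p))]@M.T; return t+d*((z-t[2])/d[:,2])[:,None]
def proj(n,P):
    K,D,t,M=cam(n); return cv2.projectPoints((np.array(P,float)-t)@M,np.zeros(3),np.zeros(3),K,D)[0][:,0]
E
python3 - <<'E'
from h import *
im=cv2.imread("pics/top0.png"); hsv=cv2.cvtColor(im,cv2.COLOR_BGR2HSV)
g=cv2.cvtColor(im,cv2.COLOR_BGR2GRAY)
m=((g<62)).astype(np.uint8); w=np.zeros_like(m); w[155:315,250:400]=1; m*=w
m=cv2.morphologyEx(m,cv2.MORPH_OPEN,np.ones((3,3)))
c=max(cv2.findContours(m,0,2)[0],key=cv2.contourArea)
b=cv2.boxPoints(cv2.minAreaRect(c)); print(cv2.contourArea(c),b)
P=ray("top",b,0.010); print(P.round(4), P.mean(0))
for i in range(4): 
    d=P[(i+1)%4]-P[i]; print(np.linalg.norm(d), np.degrees(np.arctan2(d[1],d[0])))
# deck: light region
m2=((g>125)&(w>0)).astype(np.uint8); m2=cv2.morphologyEx(m2,cv2.MORPH_OPEN,np.ones((3,3)))
c2=max(cv2.findContours(m2,0,2)[0],key=cv2.contourArea); b2=cv2.boxPoints(cv2.minAreaRect(c2)); P=ray("top",b2,.111);print(b2,P.round(4),P.mean(0))
for i in range(4): 
    d=P[(i+1)%4]-P[i]; print(np.linalg.norm(d), np.degrees(np.arctan2(d[1],d[0])))
s=cv2.imread("pics/scene0.png")
A=cv2.resize(im[180:265,275:395],(800,567),interpolation=cv2.INTER_CUBIC)
B=cv2.resize(s[170:235,190:300],(780,461),interpolation=cv2.INTER_CUBIC)
cv2.imwrite("pics/a.png",A);cv2.imwrite("pics/b.png",cv2.rotate(B,cv2.ROTATE_180))
E
```

```text
14198.5 [[259.52457 289.6889 ]
 [273.83084 166.65475]
 [393.83615 180.60886]
 [379.52988 303.643  ]]
[[ 0.3775  0.1154  0.01  ]
 [ 0.6528  0.0894  0.01  ]
 [ 0.626  -0.1821  0.01  ]
 [ 0.3519 -0.1491  0.01  ]] [ 0.50204281 -0.03161557  0.01      ]
0.27652598762676606 -5.415459703000805
0.27280158656134273 -95.63159505863216
0.2760764708923036 173.1342804228621
0.2658128503282274 84.47867785118346
[[280.54648 250.03041]
 [288.22556 184.20964]
 [383.9559  195.37819]
 [376.27682 261.19897]] [[ 0.4642  0.0711  0.111 ]
 [ 0.5988  0.0578  0.111 ]
 [ 0.5794 -0.1384  0.111 ]
 [ 0.4453 -0.1225  0.111 ]] [ 0.52193297 -0.03301363  0.111     ]
0.13523111026701812 -5.633246316467723
0.1971645234430799 -95.64115300842676
0.13503551586763396 173.23403415999255
0.19449518334966542 84.42413159048913
```

View pics/a.png

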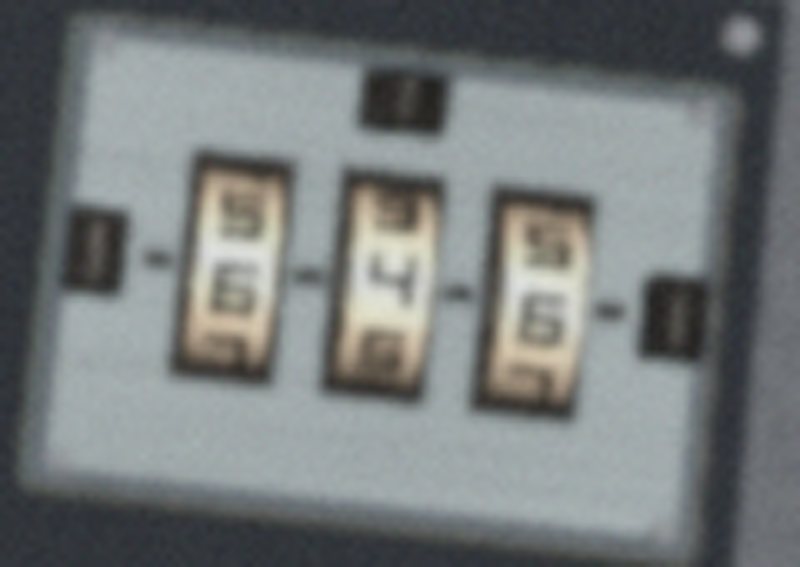

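View pics/b.png

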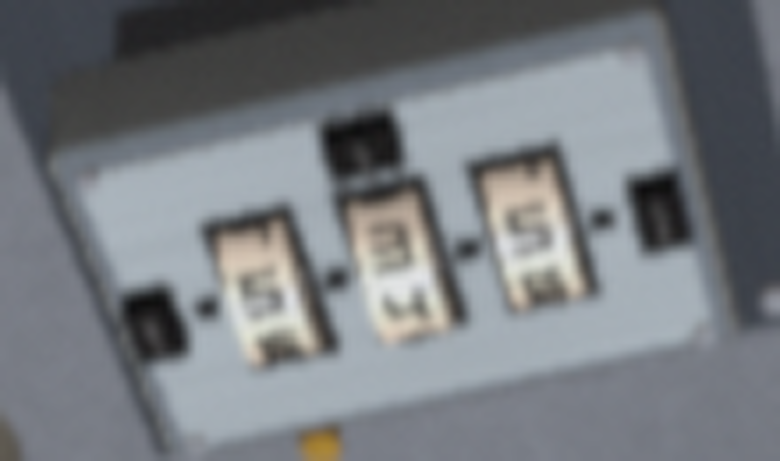

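The numerals read about 6 4 6. The left and right wheels sit slightly off centre, and 7 lies on the operator's side. The base is at about (0.502, -0.031) with yaw about -0.103 rad. I'll turn the tool (by a half turn, to respect the J6 range), close the gripper, and go above the right wheel.

```bash
T='[0,0,0,-0.11,0,0,0,-0.11,0,0,0,-0.11,0,0,0,-0.11,0,0,0,-0.11]'
python3 -m inch '[0,0,0,-0.11,0,0,0,-0.11,0,0,0,-0.11,0,0,0,-0.11,0,0,0,-0.11]' -1 40
python3 -m inch '[0,0,0,-0.11,0,0,0,-0.11,0,0,0,-0.11,0,0,0,-0.11,0,0,0,-0.11]'
python3 -m inch '[0,0,0,-0.11,0,0,0,-0.11,0,0,0,-0.11,0,0,0,-0.11,0,0,0,-0.11]'
python3 -m inch '[0,0,0,-0.11,0,0,0,-0.11,0,0,0,-0.11,0,0,0,-0.11,0,0,0,-0.11]'
python3 -m inch '[0,0,0,-0.11,0,0,0,-0.11,0,0,0,-0.11,0,0,0,-0.11,0,0,0,-0.11]'
```

```text
clock: 0.52
tcp_pos: [0.1692, -0.5492, 0.2418]
orientation: [-0.001, 0.91, 0.414, 0.0]
wrist_force: [-0.4, -0.2, -0.8]
finger_gap: 0.0255
grip_force: 0.0
clock: 0.93
tcp_pos: [0.1692, -0.5492, 0.2418]
orientation: [-0.0, 0.763, 0.646, 0.0]
wrist_force: [0.5, 0.3, 0.1]
finger_gap: 0.0003
grip_force: 0.0
clock: 1.35
tcp_pos: [0.1692, -0.5492, 0.2418]
orientation: [-0.0, 0.559, 0.829, 0.0]
wrist_force: [-0.6, 0.2, -0.4]
finger_gap: -0.0003
grip_force: 0.0
clock: 1.77
tcp_pos: [0.1692, -0.5493, 0.2418]
orientation: [-0.0, 0.313, 0.95, 0.0]
wrist_force: [-0.2, 0.2, 0.2]
finger_gap: 0.0003
grip_force: 0.0
clock: 2.18
tcp_pos: [0.1692, -0.5492, 0.2417]
orientation: [-0.0, 0.044, 0.999, 0.001]
wrist_force: [0.7, 0.5, -0.4]
finger_gap: -0.0003
grip_force: 0.0
```

```bash
python3 -m inch '[-1,1.7,0,0,-2,3.4,0,0,-2,3.4,0,0,-2,3.4,0,0,-2,3.4,0,0]' | sed -n 2p
python3 -m inch '[-2,3.4,0,0,-2,3.4,0,0,-2,3.4,0,0,-2,3.4,0,0,-2,3.4,0,0]'| sed -n 2p
python3 -m inch '[-2,3.4,0,0,-2,3.4,0,0,-2,3.4,0,0,-2,3.4,0,0,-2,3.4,0,0]'| sed -n 2p
python3 -m inch '[-1,1,0,0,0,0,0,0,0,0,0,0,0,0,0,0,0,0,0,0]'
cat > w.py <<'E'
from h import *
# tool-axis shifts (cm) to each target from the present pose; targets in base frame
s=get_state(); p=s["tcp_pos"]; q=s["orientation"]; M=R.from_quat([q[1],q[2],q[3],q[0]]).as_matrix()
B=np.array([.502,-.0313]); a=-.103; C=np.array([[np.cos(a),-np.sin(a)],[np.sin(a),np.cos(a)]])
print("base xy mm",((p[:2]-B)@C*1000).round(1),"z",(p[2]*1000).round(1),"yaw err",round(np.arctan2(-M[1,0],-M[0,0])-a,4),"clk",round(s["clock"],2),"F",s["wrist_force"].round(1))
for n,t in dict(L=(20,46),M=(20,0),R=(20,-46),tl=(20,88),tr=(20,-88),tf=(76,0)).items():
    d=np.r_[B+C@np.array(t)/1000-p[:2],0]; print(n,(d@M*100).round(2)[:2],end="; ")
print()
E
python3 w.py
```

```text
tcp_pos: [0.2735, -0.4039, 0.2418]
tcp_pos: [0.3889, -0.2437, 0.2421]
tcp_pos: [0.5043, -0.0836, 0.242]
clock: 3.85
tcp_pos: [0.5137, -0.0777, 0.2422]
orientation: [-0.0, 0.047, 0.999, -0.0]
wrist_force: [-0.7, -0.7, -0.0]
finger_gap: 0.0001
grip_force: 0.0
base xy mm [ 16.4 -45. ] z 242.2 yaw err 0.0083 clk 3.85 F [-0.7 -0.7 -0. ]
L [-0.43  9.09]; M [-0.39  4.49]; R [-0.36 -0.11]; tl [-0.47 13.29]; tr [-0.32 -4.31]; tf [-5.99  4.45];
```

```bash
python3 -m inch '[-1.5,-0.1,0,-0.008,0,0,2,0,0,0,2.5,0,0,0,2.5,0,0,0,1.2,0]' | sed -n 2p
python3 -m inch '[0,0,0,0,0,0,0.1,0,0,0,0.1,0,0,0,0.1,0,0,0,0.1,0]'| sed -n '2p;4p'
python3 -m inch '[0,0,0.1,0,0,0,0.1,0,0,0,0.1,0,0,0,0.1,0,0,0,0,0]'| sed -n '2p;4p'; python3 w.py
```

```text
tcp_pos: [0.5272, -0.0801, 0.1576]
tcp_pos: [0.5302, -0.0794, 0.1575]
wrist_force: [0.0, -0.2, 0.2]
tcp_pos: [0.5293, -0.0788, 0.1521]
wrist_force: [-0.6, -0.3, -0.1]
base xy mm [ 32.1 -44.4] z 152.1 yaw err 0.0184 clk 5.1 F [-0.6 -0.3 -0.1]
L [1.04 9.06]; M [1.12 4.46]; R [ 1.21 -0.14]; tl [ 0.96 13.26]; tr [ 1.29 -4.33]; tf [-4.48  4.36];
```

```bash
python3 -m inch '[0,-0.1,0.1,0.018,0,0,0.1,0,0,0,0.1,0,0,0,0.1,0,0,0,0,0]'| sed -n '2p;4p'
python3 -m inch '[0,0,0.1,0,0,0,0.1,0,0,0,0.1,0,0,0,0.1,0,0,0,0,0]'| sed -n '2p;4p'
```

```text
tcp_pos: [0.5302, -0.0802, 0.1492]
wrist_force: [0.5, 1.8, 6.0]
tcp_pos: [0.5313, -0.0803, 0.1461]
wrist_force: [1.1, 0.6, 10.2]
```

```bash
python3 -m inch '[0,0,0.12,0,0,0,0,0,0.4,0,0,0,0.5,0,0,0,0.5,0,0,0]'| sed -n '2p;4p'
python3 -m inch '[0.5,0,0,0,0.5,0,0,0,0,0,0,0,0,0,0,0,0,0,0,0]'| sed -n '2p;4p'
python3 -m inch '[0,0,-1,0,0,0,-0.5,0,0,0,0,0,0,0,0,0,0,0,0,0]'| sed -n '2p;4p'; python3 w.py
cat > pic.py <<'E'
import sys; from h import *
im=cv2.cvtColor(eyes.read_camera("scene"),cv2.COLOR_RGB2BGR); t=cv2.cvtColor(eyes.read_camera("top"),cv2.COLOR_RGB2BGR)
A=cv2.rotate(cv2.resize(im[170:235,190:300],(780,461),interpolation=cv2.INTER_CUBIC),cv2.ROTATE_180)
B=cv2.resize(t[195:250,290:380],(780,477),interpolation=cv2.INTER_CUBIC)
cv2.imwrite("pics/%s.png"%sys.argv[1],cv2.resize(np.vstack([A,B]),(499,600)))
E
python3 pic.py c
```

```text
tcp_pos: [0.5178, -0.0789, 0.1454]
wrist_force: [2.6, 0.8, 9.9]
tcp_pos: [0.5063, -0.0778, 0.1449]
wrist_force: [-2.2, 0.4, 10.3]
tcp_pos: [0.5052, -0.0774, 0.1576]
wrist_force: [0.7, 0.0, 0.1]
base xy mm [  7.9 -45.5] z 157.6 yaw err 0.0002 clk 7.18 F [0.7 0.  0.1]
L [-1.21  9.15]; M [-1.21  4.55]; R [-1.21 -0.05]; tl [-1.21 13.35]; tr [-1.21 -4.25]; tf [-6.81  4.55];
```

View pics/c.png

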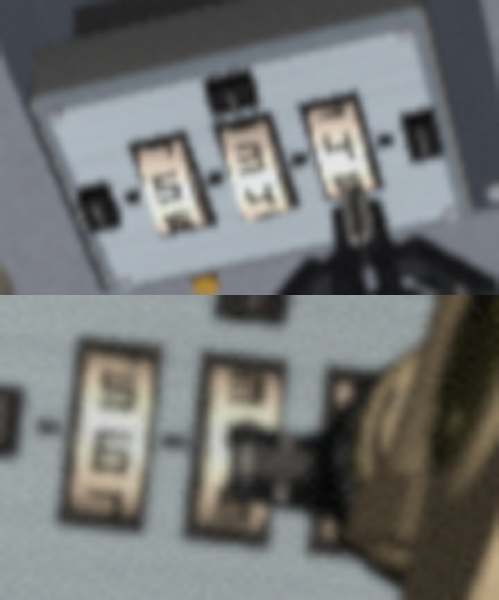

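The right wheel has gone down one numeral. Before going on, I'll project each wheel's true top and its ±45° points into both views, to judge the phase.

Run:
```python
from h import *
B=np.array([.502,-.0313]); a=-.103; C=np.array([[np.cos(a),-np.sin(a)],[np.sin(a),np.cos(a)]])
out=[]
for n,(x0,y0,x1,y1) in dict(scene=(190,170,300,235),top=(275,180,395,265)).items():
    im=cv2.imread(f"pics/{n}0.png")[y0:y1,x0:x1]; k=6; im=cv2.resize(im,None,fx=k,fy=k,interpolation=cv2.INTER_CUBIC)
    for y in(46,0,-46):
        for th,c in((-45,(255,0,0)),(0,(0,0,255)),(45,(0,160,0))):
            t=np.radians(th); P=[np.r_[B+C@(np.array([20+30*np.sin(t),y+e])/1000),(111.5-3+30*np.cos(t))/1000] for e in(-12,12)]
            q=((proj(n,P)-[x0,y0]+.5)*k).astype(int); cv2.line(im,tuple(map(int,q[0])),tuple(map(int,q[1])),c,1)
    out.append(cv2.rotate(im,cv2.ROTATE_180) if n=="scene" else im)
w=720; cv2.imwrite("pics/d.png",cv2.resize(np.vstack([cv2.copyMakeBorder(o,0,0,0,w-o.shape[1],0) for o in out]),(480,600)))
```

```text
(no output)
```

View pics/d.png

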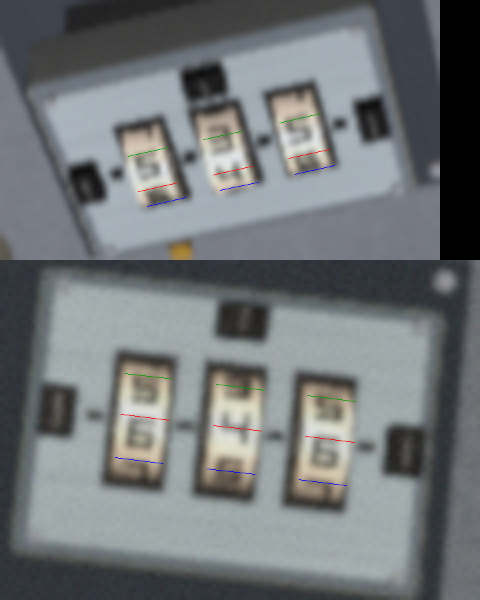

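Middle is exactly on 4. Left and right started about a third of a numeral below 6. I'll make two more strokes on the right wheel, then look.

```bash
python3 -m inch '[-1.2,0,0,0,-1.2,0,0,0,0,0,0.6,0,0,0,0.4,0,0,0,0.3,0]'| sed -n '2p;4p'
python3 -m inch '[0,0,0.2,0,0,0,0,0,0.4,0,0,0,0.5,0,0,0,0.5,0,0,0]'| sed -n '2p;4p'
python3 -m inch '[0.5,0,0,0,0.5,0,0,0,0,0,0,0,0,0,-1,0,0,0,-0.5,0]'| sed -n '2p;4p'
python3 -m inch '[-1.2,0,0,0,-1.2,0,0,0,0,0,0.6,0,0,0,0.4,0,0,0,0.3,0]'| sed -n '2p;4p'
python3 -m inch '[0,0,0.2,0,0,0,0,0,0.4,0,0,0,0.5,0,0,0,0.5,0,0,0]'| sed -n '2p;4p'
python3 -m inch '[0.5,0,0,0,0.5,0,0,0,0,0,0,0,0,0,-1,0,0,0,-0.5,0]'| sed -n '2p;4p'
python3 -m inch '[0,2,-1,0,0,2.55,-1,0,0,0,0,0,0,0,0,0,0,0,0,0]'| sed -n '2p;4p'
python3 w.py
cat > pic.py <<'E'
import sys; from h import *
B=np.array([.502,-.0313]); a=-.103; C=np.array([[np.cos(a),-np.sin(a)],[np.sin(a),np.cos(a)]])
out=[]
for n,(x0,y0,x1,y1) in dict(scene=(190,170,300,235),top=(275,190,395,250)).items():
    im=cv2.cvtColor(eyes.read_camera(n),cv2.COLOR_RGB2BGR)[y0:y1,x0:x1]; k=6; im=cv2.resize(im,None,fx=k,fy=k,interpolation=cv2.INTER_CUBIC)
    for y in(46,0,-46):
            P=[np.r_[B+C@(np.array([20,y+e])/1000),.1385] for e in(-18,-12,12,18)]
            q=((proj(n,P)-[x0,y0]+.5)*k).astype(int).tolist(); cv2.line(im,q[0],q[1],(0,0,255),2); cv2.line(im,q[2],q[3],(0,0,255),2)
    out.append(cv2.rotate(im,cv2.ROTATE_180) if n=="scene" else im)
w=720; o=np.vstack([cv2.copyMakeBorder(o,0,0,0,w-o.shape[1],0) for o in out]); cv2.imwrite("pics/%s.png"%sys.argv[1],cv2.resize(o,None,fx=600/o.shape[0],fy=600/o.shape[0]))
E
python3 pic.py e
```

```text
tcp_pos: [0.53, -0.0802, 0.1454]
wrist_force: [1.1, -0.5, 11.4]
tcp_pos: [0.5166, -0.0789, 0.1448]
wrist_force: [1.5, -0.3, 11.1]
tcp_pos: [0.5046, -0.0773, 0.1585]
wrist_force: [0.8, 0.1, 0.5]
tcp_pos: [0.5296, -0.08, 0.1452]
wrist_force: [0.6, -0.0, 11.0]
tcp_pos: [0.5165, -0.0787, 0.1448]
wrist_force: [1.1, 0.7, 11.4]
tcp_pos: [0.5043, -0.0772, 0.1583]
wrist_force: [-0.0, -0.5, -1.1]
tcp_pos: [0.5095, -0.0322, 0.1774]
wrist_force: [-0.3, 0.6, 0.7]
base xy mm [ 7.6 -0.1] z 177.4 yaw err 0.0008 clk 10.2 F [-0.3  0.6  0.7]
L [-1.24  4.61]; M [-1.24  0.01]; R [-1.24 -4.59]; tl [-1.25  8.81]; tr [-1.23 -8.79]; tf [-6.84  0.01];
```

View pics/e.png

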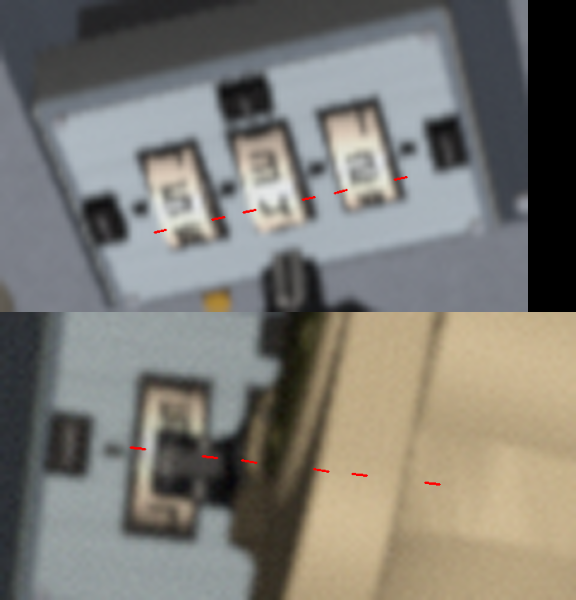

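The right wheel shows 2 slightly beyond the top line, with 3 coming up on the near side. I'll move back and measure the wheel phases numerically by sampling darkness against wheel angle, now and after a pause.

```bash
cat > ph.py <<'E'
import sys; from h import *
B=np.array([.502,-.0313]); a=-.103; C=np.array([[np.cos(a),-np.sin(a)],[np.sin(a),np.cos(a)]])
def prof(im,n):
    g=cv2.cvtColor(im,cv2.COLOR_RGB2GRAY).astype(np.float32)
    for nm,y in(("L",46),("M",0),("R",-46)):
        r=[]
        for th in range(-30,76,5):
            t=np.radians(th); P=[np.r_[B+C@(np.array([20+30*np.sin(t),y+e])/1000),.1085+.030*np.cos(t)] for e in np.linspace(-7,7,15)]
            q=proj(n,P).astype(np.float32); r.append(int(cv2.remap(g,q[None,:,0],q[None,:,1],1).min()))
        print(nm,r)
if __name__=="__main__":
    print("ang",list(range(-30,76,5)))
    for f in sys.argv[1:]: prof(cv2.cvtColor(cv2.imread(f),cv2.COLOR_BGR2RGB),f.split("/")[-1][:-5]); 
    prof(eyes.read_camera("scene"),"scene")
E
python3 -m inch '[1.5,0,-0.5,0,1.5,0,0,0,0,0,0,0,0,0,0,0,0,0,0,0]'| sed -n '2p'
python3 -m inch '[0,0,0,0,0,0,0,0,0,0,0,0,0,0,0,0,0,0,0,0]'| sed -n '2p'
python3 ph.py pics/scene0.png pics/top0.png
```

```text
tcp_pos: [0.4807, -0.0297, 0.1829]
tcp_pos: [0.4804, -0.0291, 0.183]
ang [-30, -25, -20, -15, -10, -5, 0, 5, 10, 15, 20, 25, 30, 35, 40, 45, 50, 55, 60, 65, 70, 75]
L [82, 83, 82, 90, 99, 125, 162, 197, 202, 170, 148, 138, 144, 130, 130, 166, 189, 181, 155, 119, 96, 70]
M [166, 171, 163, 147, 130, 128, 142, 162, 188, 213, 213, 182, 147, 138, 127, 110, 110, 133, 150, 147, 111, 68]
R [94, 95, 95, 109, 118, 126, 144, 184, 211, 196, 161, 145, 140, 131, 128, 140, 171, 181, 168, 135, 103, 76]
L [136, 116, 126, 124, 136, 142, 184, 213, 199, 143, 121, 120, 117, 111, 121, 133, 139, 125, 108, 90, 77, 71]
M [153, 201, 214, 195, 163, 143, 130, 144, 167, 192, 210, 196, 147, 104, 82, 76, 73, 73, 71, 69, 64, 60]
R [176, 134, 126, 127, 125, 135, 152, 197, 212, 192, 142, 108, 106, 108, 105, 109, 126, 125, 116, 102, 89, 79]
L [84, 85, 82, 91, 101, 127, 165, 201, 207, 174, 150, 141, 147, 134, 135, 171, 194, 185, 158, 123, 99, 72]
M [170, 177, 168, 150, 134, 131, 145, 166, 191, 216, 217, 186, 150, 142, 130, 113, 112, 137, 154, 150, 114, 71]
R [93, 85, 98, 121, 153, 182, 189, 166, 143, 137, 150, 151, 146, 176, 208, 204, 182, 149, 126, 116, 101, 79]
```

The glyphs show R at about 2.47, L at about 5.65 and M at 4.0. R doesn't appear to have centred after my quick releases, so I'll drag the rest (about 11 mm) and release slowly.

```bash
python3 -m inch '[-2.4,-2.3,0,0,-2.4,-2.3,0,0,0,0,1.3,0,0,0,1.2,0,0,0,0,0]'| sed -n '2p'
python3 -m inch '[0,0,0.5,0,0,0,0.3,0,0,0,0.3,0,0,0,0.2,0,0,0,0.2,0]'| sed -n '2p;4p'
python3 -m inch '[0,0,0,0,0.3,0,0,0,0.4,0,0,0,0.4,0,0,0,0,0,0,0]'| sed -n '2p;4p'
python3 -m inch '[0,0,-0.1,0,0,0,-0.1,0,0,0,-0.1,0,0,0,-0.1,0,0,0,-0.1,0]'| sed -n '2p;4p'
python3 ph.py
python3 -m inch '[0,0,-0.1,0,0,0,-0.1,0,0,0,-0.2,0,0,0,-0.3,0,0,0,-0.5,0]'| sed -n '2p;4p'
python3 ph.py
python3 -m inch '[1,0,0,0,1,0,0,0,1,0,0,0,1,0,0,0,0,0,0,0]'| sed -n '2p;4p'
python3 ph.py
```

```text
tcp_pos: [0.5222, -0.0798, 0.1557]
tcp_pos: [0.5247, -0.0798, 0.1453]
wrist_force: [-0.6, 0.3, 11.1]
tcp_pos: [0.5141, -0.0788, 0.1459]
wrist_force: [-1.2, 0.9, 10.1]
tcp_pos: [0.5141, -0.0788, 0.1504]
wrist_force: [0.1, 0.5, 6.5]
ang [-30, -25, -20, -15, -10, -5, 0, 5, 10, 15, 20, 25, 30, 35, 40, 45, 50, 55, 60, 65, 70, 75]
L [84, 85, 84, 92, 101, 127, 165, 201, 207, 175, 151, 141, 148, 134, 134, 171, 194, 185, 158, 123, 98, 72]
M [170, 176, 167, 151, 133, 131, 146, 166, 191, 216, 217, 187, 150, 142, 130, 113, 112, 136, 154, 151, 113, 70]
R [45, 48, 51, 57, 58, 57, 64, 76, 111, 159, 204, 219, 207, 169, 146, 149, 146, 142, 147, 157, 137, 102]
tcp_pos: [0.5119, -0.0784, 0.1601]
wrist_force: [-1.1, 1.1, -0.5]
ang [-30, -25, -20, -15, -10, -5, 0, 5, 10, 15, 20, 25, 30, 35, 40, 45, 50, 55, 60, 65, 70, 75]
L [85, 86, 84, 92, 101, 127, 165, 201, 207, 174, 150, 140, 148, 133, 135, 171, 194, 185, 158, 124, 99, 73]
M [170, 176, 167, 151, 134, 132, 147, 166, 192, 216, 217, 187, 150, 141, 130, 113, 112, 136, 154, 151, 113, 70]
R [65, 76, 88, 104, 115, 126, 126, 128, 163, 200, 219, 213, 178, 160, 144, 141, 138, 145, 157, 152, 123, 76]
tcp_pos: [0.4696, -0.0739, 0.1598]
wrist_force: [-0.2, 0.2, -0.3]
ang [-30, -25, -20, -15, -10, -5, 0, 5, 10, 15, 20, 25, 30, 35, 40, 45, 50, 55, 60, 65, 70, 75]
L [83, 84, 84, 92, 101, 127, 166, 201, 206, 174, 150, 141, 146, 133, 134, 170, 193, 184, 158, 124, 98, 72]
M [170, 176, 167, 150, 133, 131, 146, 165, 191, 216, 217, 186, 149, 141, 130, 113, 112, 136, 153, 150, 113, 70]
R [132, 130, 128, 123, 117, 126, 125, 128, 163, 200, 218, 212, 178, 159, 143, 140, 138, 145, 157, 151, 122, 75]
```

R is now exactly on a numeral (glyph at 0°, gap at 21°). The left wheel needs about -1.65 numerals, or -39 mm: two strokes with slow releases.

```bash
python3 -m inch '[-1.5,2.3,0,0,-1.5,2.3,0,0,-1.5,2.3,0,0,-1.1,2.3,0,0,0,0,0,0]'| sed -n '2p'
python3 w.py
python3 -m inch '[0,0,0.5,0,0,0,0.4,0,0,0,0.3,0,0,0,0.3,0,0,0,0.2,0]'| sed -n '2p;4p'
python3 -m inch '[0,0,0,0,0.4,0,0,0,0.5,0,0,0,0.5,0,0,0,0.5,0,0,0]'| sed -n '2p;4p'
python3 -m inch '[0,0,0,0,0,0,-0.15,0,0,0,-0.15,0,0,0,-0.15,0,0,0,-0.15,0]'| sed -n '2p;4p'
python3 -m inch '[0,0,-0.3,0,0,0,-0.8,0,0,0,0,0,0,0,0,0,0,0,0,0]'| sed -n '2p;4p'
python3 ph.py|grep -v M
```

```text
tcp_pos: [0.5403, 0.014, 0.1601]
base xy mm [33.5 49. ] z 160.1 yaw err 0.0035 clk 14.25 F [-0.4 -1.1  0.2]
L [ 1.35 -0.3 ]; M [ 1.37 -4.9 ]; R [ 1.38 -9.5 ]; tl [1.34 3.9 ]; tr [  1.4 -13.7]; tf [-4.23 -4.92]; 
tcp_pos: [0.5388, 0.0105, 0.1444]
wrist_force: [0.7, 1.8, 11.3]
tcp_pos: [0.5205, 0.0124, 0.1452]
wrist_force: [1.5, 2.0, 10.9]
tcp_pos: [0.5194, 0.0125, 0.1504]
wrist_force: [0.0, 1.3, 5.7]
tcp_pos: [0.5185, 0.0129, 0.1598]
wrist_force: [0.1, 0.3, 0.1]
ang [-30, -25, -20, -15, -10, -5, 0, 5, 10, 15, 20, 25, 30, 35, 40, 45, 50, 55, 60, 65, 70, 75]
L [75, 86, 95, 113, 127, 127, 117, 137, 179, 215, 217, 200, 166, 145, 127, 130, 140, 156, 163, 149, 105, 66]
R [132, 130, 128, 123, 117, 127, 126, 128, 164, 200, 220, 213, 179, 160, 144, 140, 139, 146, 158, 152, 123, 76]
```

```bash
python3 -m inch '[-1.1,0,0,0,-1.1,0,0,0,0,0,0.6,0,0,0,0.4,0,0,0,0.3,0]'| sed -n '2p;4p'
python3 -m inch '[0,0,0.25,0,0,0,0,0,0.5,0,0,0,0.6,0,0,0,0.6,0,0,0]'| sed -n '2p;4p'
python3 -m inch '[0.65,0,0,0,0,0,0,0,0,0,-0.15,0,0,0,-0.15,0,0,0,-0.15,0]'| sed -n '2p;4p'
python3 -m inch '[0,0,-0.15,0,0,0,-0.15,0,0,0,-0.3,0,0,0,-0.5,0,0,0,0,0]'| sed -n '2p;4p'
python3 w.py; python3 ph.py|grep -v M
```

```text
tcp_pos: [0.5415, 0.0107, 0.1473]
wrist_force: [1.6, -0.3, 10.5]
tcp_pos: [0.5248, 0.0124, 0.146]
wrist_force: [1.4, -2.2, 9.5]
tcp_pos: [0.5167, 0.0132, 0.1497]
wrist_force: [-1.0, -0.6, 6.7]
tcp_pos: [0.5173, 0.0134, 0.1605]
wrist_force: [0.8, 0.2, 1.0]
base xy mm [10.6 46. ] z 160.5 yaw err 0.0003 clk 17.63 F [0.8 0.2 1. ]
L [-0.94 -0.  ]; M [-0.94 -4.6 ]; R [-0.94 -9.2 ]; tl [-0.94  4.2 ]; tr [ -0.94 -13.4 ]; tf [-6.54 -4.6 ]; 
ang [-30, -25, -20, -15, -10, -5, 0, 5, 10, 15, 20, 25, 30, 35, 40, 45, 50, 55, 60, 65, 70, 75]
L [127, 135, 141, 143, 138, 130, 147, 171, 198, 216, 213, 180, 140, 131, 125, 119, 119, 139, 157, 147, 106, 66]
R [133, 131, 128, 124, 118, 127, 126, 129, 164, 201, 220, 213, 179, 160, 144, 141, 139, 146, 158, 152, 123, 75]
```

Left now reads 4 (its profile matches the middle wheel's initial 4). Next, the middle wheel: three strokes of +24 mm away.

```bash
python3 -m inch '[0.13,-2.3,0,0,0.13,-2.3,0,0,0,0,0.4,0,0,0,0.4,0,0,0,0.3,0]'| sed -n '2p;4p'
python3 -m inch '[0,0,0.25,0,0,0,0.2,0,-0.5,0,0,0,-0.6,0,0,0,-0.6,0,0,0]'| sed -n '2p;4p'
python3 -m inch '[-0.65,0,0,0,0,0,0,0,0,0,-0.15,0,0,0,-0.15,0,0,0,-0.15,0]'| sed -n '2p;4p'
python3 -m inch '[0,0,-0.15,0,0,0,-0.15,0,0,0,-0.3,0,0,0,-0.5,0,0,0,0,0]'| sed -n '2p;4p'
python3 -m inch '[1.17,0,0,0,1.18,0,0,0,0,0,0.6,0,0,0,0.4,0,0,0,0.3,0]'| sed -n '2p;4p'
python3 ph.py
python3 -m inch '[0,0,0.25,0,0,0,0,0,-0.5,0,0,0,-0.6,0,0,0,-0.6,0,0,0]'| sed -n '2p;4p'
python3 -m inch '[-0.65,0,0,0,0,0,0,0,0,0,-0.15,0,0,0,-0.15,0,0,0,-0.15,0]'| sed -n '2p;4p'
python3 -m inch '[0,0,-0.15,0,0,0,-0.15,0,0,0,-0.3,0,0,0,-0.5,0,0,0,0,0]'| sed -n '2p;4p'
python3 w.py
```

```text
tcp_pos: [0.5101, -0.0328, 0.1491]
wrist_force: [-3.2, -4.0, 8.0]
tcp_pos: [0.5281, -0.0346, 0.146]
wrist_force: [-1.0, -5.1, 9.4]
tcp_pos: [0.5356, -0.0352, 0.1505]
wrist_force: [0.9, -3.6, 4.4]
tcp_pos: [0.5332, -0.034, 0.1604]
wrist_force: [-0.6, 0.1, 0.0]
tcp_pos: [0.5102, -0.0319, 0.1471]
wrist_force: [-2.1, 1.0, 10.1]
ang [-30, -25, -20, -15, -10, -5, 0, 5, 10, 15, 20, 25, 30, 35, 40, 45, 50, 55, 60, 65, 70, 75]
L [147, 151, 152, 147, 139, 131, 147, 171, 197, 216, 212, 178, 139, 130, 123, 119, 117, 138, 156, 146, 106, 66]
M [56, 55, 60, 67, 81, 96, 114, 129, 145, 156, 174, 209, 223, 208, 173, 144, 113, 123, 133, 142, 132, 99]
R [132, 130, 128, 124, 118, 127, 125, 129, 163, 201, 220, 214, 179, 160, 144, 141, 139, 146, 158, 152, 123, 76]
tcp_pos: [0.5288, -0.0337, 0.1458]
wrist_force: [-1.8, 2.1, 10.5]
tcp_pos: [0.5358, -0.0345, 0.1499]
wrist_force: [2.2, 0.8, 3.7]
tcp_pos: [0.5334, -0.0348, 0.1605]
wrist_force: [-0.1, -0.0, 1.0]
base xy mm [31.6 -0.3] z 160.5 yaw err 0.0 clk 21.07 F [-0.1 -0.   1. ]
L [1.16 4.63]; M [1.16 0.03]; R [ 1.16 -4.57]; tl [1.16 8.83]; tr [ 1.16 -8.77]; tf [-4.44  0.03];
```

Third stroke, then back off and look.

```bash
python3 -m inch '[1.17,0,0,0,1.18,0,0,0,0,0,0.6,0,0,0,0.4,0,0,0,0.3,0]'| sed -n '2p;4p'
python3 -m inch '[0,0,0.25,0,0,0,0,0,-0.5,0,0,0,-0.6,0,0,0,-0.6,0,0,0]'| sed -n '2p;4p'
python3 -m inch '[-0.65,0,0,0,0,0,0,0,0,0,-0.15,0,0,0,-0.15,0,0,0,-0.15,0]'| sed -n '2p;4p'
python3 -m inch '[0,0,-0.15,0,0,0,-0.15,0,0,0,-0.3,0,0,0,-0.5,0,0,0,-0.5,0]'| sed -n '2p;4p'
python3 -m inch '[1.5,0,0,0,1.5,0,0,0,1.5,0,0,0,1.5,0,0,0,0,0,0,0]'| sed -n '2p;4p'
python3 ph.py; python3 pic.py f;python3 w.py
```

```text
tcp_pos: [0.5103, -0.0323, 0.1472]
wrist_force: [-3.0, 1.0, 9.1]
tcp_pos: [0.5289, -0.0342, 0.1459]
wrist_force: [-0.8, 0.1, 10.3]
tcp_pos: [0.5358, -0.0349, 0.15]
wrist_force: [1.6, 0.8, 3.0]
tcp_pos: [0.5327, -0.0346, 0.1648]
wrist_force: [0.6, -0.2, -0.6]
tcp_pos: [0.4708, -0.0279, 0.1651]
wrist_force: [0.3, 0.5, 0.1]
ang [-30, -25, -20, -15, -10, -5, 0, 5, 10, 15, 20, 25, 30, 35, 40, 45, 50, 55, 60, 65, 70, 75]
L [146, 151, 151, 146, 138, 130, 147, 170, 196, 215, 212, 178, 139, 129, 124, 119, 117, 139, 156, 147, 106, 66]
M [172, 178, 173, 161, 153, 151, 151, 147, 167, 201, 217, 196, 151, 125, 121, 129, 127, 130, 152, 150, 117, 74]
R [132, 129, 127, 123, 117, 126, 125, 128, 163, 200, 219, 213, 178, 159, 143, 140, 138, 145, 158, 152, 122, 75]
base xy mm [-27.6  -0.2] z 165.5 yaw err 0.0001 clk 23.3 F [ 0.5  0.5 -0.7]
L [-4.76  4.62]; M [-4.76  0.02]; R [-4.76 -4.58]; tl [-4.77  8.82]; tr [-4.76 -8.78]; tf [-10.36   0.02];
```

View pics/f.png

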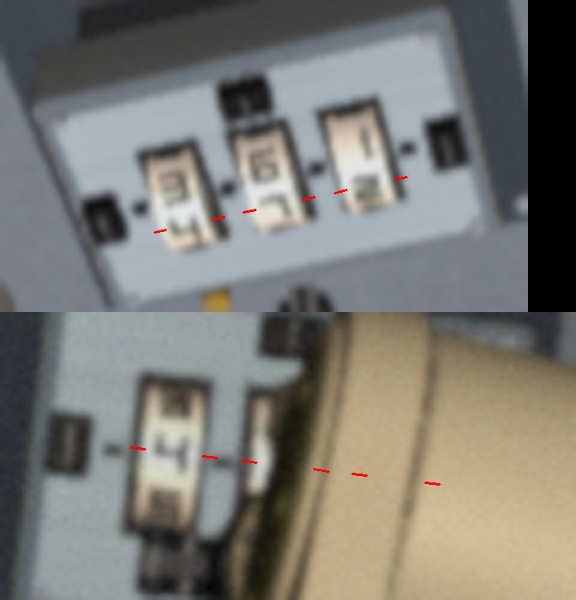

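All three numerals sit on the top line: 4 7 2. Left tab next.

```bash
python3 -m inch '[-1.2,2.2,0,0,-1.2,2.2,0,0,-1.2,2.2,0,0,-1.17,2.22,0,0,0,0,0,0]'| sed -n '2p'
python3 -m inch '[0,0,1,0,0,0,1,0,0,0,0.4,0,0,0,0,0,0,0,0,0]'| sed -n '2p;4p'; python3 w.py
python3 -m inch '[0,0,0.2,0,0,0,0.2,0,0,0,0.2,0,0,0,0.1,0,0,0,0,0]'| sed -n '2p;4p'
```

```text
tcp_pos: [0.5336, 0.0571, 0.165]
tcp_pos: [0.5294, 0.0537, 0.1404]
wrist_force: [-0.4, -0.1, 0.9]
base xy mm [18.5 87.4] z 140.4 yaw err -0.001 clk 24.13 F [-0.4 -0.1  0.9]
L [-0.15 -4.14]; M [-0.16 -8.74]; R [ -0.16 -13.34]; tl [-0.15  0.06]; tr [ -0.16 -17.54]; tf [-5.76 -8.73]; 
tcp_pos: [0.5303, 0.0539, 0.1347]
wrist_force: [-1.5, -1.8, 4.2]
```

```bash
python3 -m inch '[0,0,0.1,0,0,0,0.1,0,0,0,0.1,0,0,0,0.1,0,0,0,0,0]'| sed -n '2p;4p'
python3 -m inch '[0,0,0.1,0,0,0,0.1,0,0,0,0.1,0,0,0,0,0,0,0,0,0]'| sed -n '2p;4p'
```

```text
tcp_pos: [0.5305, 0.0542, 0.13]
wrist_force: [0.3, -1.8, 2.5]
tcp_pos: [0.5306, 0.0542, 0.1288]
wrist_force: [-5.0, -3.0, 13.9]
```

Left tab is at its stop. Far tab next, then the right.

```bash
python3 -m inch '[0,0,-0.8,0,0,0,-1.5,0,0,0,-1.5,0,-1.8,-2.9,0,0,-1.8,-2.9,0,0]'| sed -n '2p;4p'
python3 -m inch '[-2,-2.96,0,0,0,0,0,0,0,0,1.2,0,0,0,1.2,0,0,0,0,0]'| sed -n '2p;4p'; python3 w.py
python3 -m inch '[0,0,0.2,0,0,0,0.2,0,0,0,0.2,0,0,0,0.1,0,0,0,0,0]'| sed -n '2p;4p'
python3 -m inch '[0,0,0.1,0,0,0,0.1,0,0,0,0.1,0,0,0,0.1,0,0,0,0,0]'| sed -n '2p;4p'
python3 -m inch '[0,0,0.1,0,0,0,0.1,0,0,0,0.1,0,0,0,0,0,0,0,0,0]'| sed -n '2p;4p'
python3 -m inch '[0,0,-0.8,0,0,0,-1.5,0,0,0,-1.5,0,1.4,-2.2,0,0,1.4,-2.2,0,0]'| sed -n '2p;4p'
python3 -m inch '[1.4,-2.2,0,0,1.4,-2.2,0,0,0,0,1.2,0,0,0,1.2,0,0,0,0,0]'| sed -n '2p;4p'; python3 w.py
```

```text
tcp_pos: [0.5605, -0.0058, 0.1661]
wrist_force: [0.4, 0.0, -0.3]
tcp_pos: [0.5755, -0.038, 0.1384]
wrist_force: [-0.1, -0.3, 0.4]
base xy mm [73.8  0.9] z 138.4 yaw err -0.0002 clk 26.22 F [-0.1 -0.3  0.4]
L [5.38 4.51]; M [ 5.38 -0.09]; R [ 5.38 -4.69]; tl [5.38 8.71]; tr [ 5.38 -8.89]; tf [-0.22 -0.09]; 
tcp_pos: [0.5768, -0.038, 0.1346]
wrist_force: [-2.3, 0.8, 1.7]
tcp_pos: [0.5772, -0.0383, 0.1299]
wrist_force: [-0.3, 1.8, 2.4]
tcp_pos: [0.5773, -0.0383, 0.1289]
wrist_force: [-4.5, 3.2, 12.2]
tcp_pos: [0.5457, -0.0797, 0.1659]
wrist_force: [-0.0, -1.0, -0.2]
tcp_pos: [0.5109, -0.1209, 0.1392]
wrist_force: [-0.9, 0.6, 0.1]
base xy mm [ 18.1 -88.2] z 139.2 yaw err -0.0014 clk 28.3 F [-0.9  0.6  0.1]
L [-0.18 13.42]; M [-0.18  8.82]; R [-0.19  4.22]; tl [-0.17 17.62]; tr [-0.19  0.02]; tf [-5.78  8.83];
```

```bash
python3 -m inch '[-0.1,0,0.2,0,0,0,0.2,0,0,0,0.2,0,0,0,0.1,0,0,0,0,0]'| sed -n '2p;4p'
python3 -m inch '[0,0,0.1,0,0,0,0.1,0,0,0,0.1,0,0,0,0.1,0,0,0,0,0]'| sed -n '2p;4p'
python3 -m inch '[0,0,0.1,0,0,0,0.1,0,0,0,0.1,0,0,0,0,0,0,0,0,0]'| sed -n '2p;4p'
python3 -m inch '[0,0,-0.8,0,0,0,-2,0,0,0,-3,0,0,0,-3,0,0,0,0,0]'| sed -n '2p;4p'
python3 -m inch '[3,-3,0,0,3,-3,0,0,3,-3,0,0,3,-3,0,0,2,-2,0,0]'| sed -n '2p;4p'
python3 -m inch '[2,-3,0,0,2,-3,0,0,1,-2,0,0,0,0,0,0,0,0,0,0]'| sed -n '2p;4p'
python3 ph.py; python3 pic.py g
```

```text
tcp_pos: [0.5137, -0.1206, 0.1349]
wrist_force: [-1.0, -1.4, 2.9]
tcp_pos: [0.5137, -0.1205, 0.1301]
wrist_force: [0.2, -0.8, 2.4]
tcp_pos: [0.5137, -0.1205, 0.1289]
wrist_force: [-3.3, 0.1, 14.3]
tcp_pos: [0.5157, -0.121, 0.2205]
wrist_force: [0.5, -0.2, 0.2]
tcp_pos: [0.3595, -0.244, 0.2145]
wrist_force: [0.0, 0.1, 1.0]
tcp_pos: [0.3033, -0.3182, 0.2145]
wrist_force: [-0.4, 0.2, -0.5]
ang [-30, -25, -20, -15, -10, -5, 0, 5, 10, 15, 20, 25, 30, 35, 40, 45, 50, 55, 60, 65, 70, 75]
L [144, 149, 149, 144, 135, 127, 145, 168, 193, 212, 208, 176, 138, 127, 121, 115, 114, 135, 153, 143, 103, 64]
M [169, 174, 169, 158, 149, 148, 148, 144, 164, 197, 213, 193, 148, 122, 118, 126, 124, 127, 148, 148, 115, 73]
R [129, 128, 125, 121, 116, 124, 122, 125, 159, 196, 215, 208, 175, 157, 141, 137, 135, 142, 154, 148, 119, 73]
```

View pics/g.png

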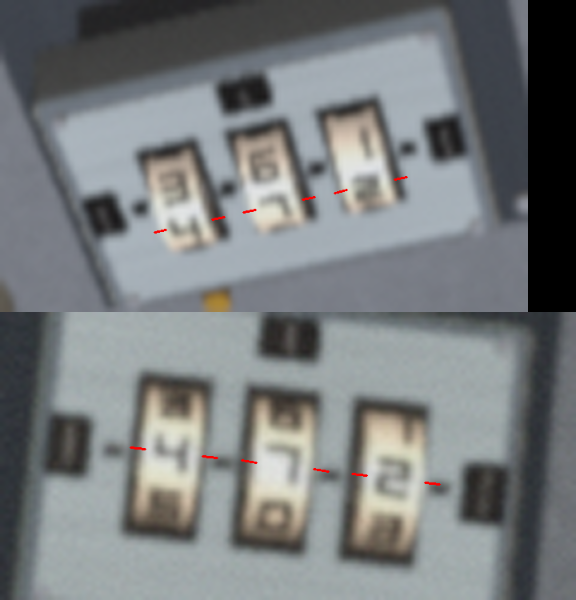

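The wheels read 4 7 2 on the top line, all three tabs look lower than before, and the arm is clear of everything.

```bash
python3 -c "
from workcell import env
print(env.hand_in())"
```

```text
the job is handed in; nothing more can be done
None
```

I handed the job in: the wheels read 4 7 2, and all three snap tabs were then pressed to their stops and look down in the final pictures, with no push above about 14 N at any reading; the hand-in gave no verdict.

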